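Gauge a bearing seat with a go / no-go plug gauge

ROBOT

A 7-joint arm with a two-finger parallel gripper is mounted at the origin on the work surface. World frame = base frame: x ahead of the robot, y to its left, z up, the work surface at z = 0. Lengths are in m, angles in rad, forces in N, time in s.
With the tool pointing down it reaches from about 0.4 to 0.9 m from the base axis. Payload 5.6 kg.
Tool frame: the origin (TCP) lies midway between the tips of the shut fingers; the grasp point (between the pads) lies 19 mm behind it; z points along the fingers, y is the line along which they close (so a half turn about z gives the same grasp; the last joint's range is limited). The gripper opens to 92 mm and grips with 3 to 60 N. Pads are 20 mm wide; open, the fingers measure 128 mm over their backs; the gripper's body (75 mm by 189 mm) begins 69 mm behind the grasp point.
Start: joints at [-1.188, 0.468, -0.012, 1.603, 0.006, 1.071, -0.056], TCP at [0.269, 0.592, 0.175] pointing down, gripper open.
Joint ranges: [-2.53, 2.53], [-0.31, 2.02], [-1.57, 1.55], [0.28, 2.44], [-1.29, 4.43], [0.15, 1.84], [-2.92, 2.92]. Speed limits (rad/s): [2.57, 2.57, 3.14, 3.14, 3.14, 3.14, 3.14].

INTERFACE

Orientations are given as a unit quaternion [w, x, y, z].
In Python, from bench import move_ptp, movel, move_j, command_gripper, sleep, inverse_kinematics, observe, read_camera, MotionError, job_done gives the robot as it stands. Calls block until the motion is done:
- move_ptp(position, orientation): joint-space move of the TCP to a pose.
- movel(position, frame=None, v=0.15, max_force=None): straight line of the TCP; frame=None keeps the orientation; v is the mean speed in m/s. With max_force (N) it stops when the force on the tool has changed by that much, and returns True; else False.
- move_j(angles): joint-space move.
- command_gripper(opening, grip_force=None): opening from 0.0 (shut) to 1.0 (fully open); grip_force is the grip in N (None keeps the last); returns when the fingers have stopped.
- sleep(seconds).
- inverse_kinematics(position, orientation): joint angles nearest the present ones, or None.
- observe(): the state.
- read_camera(name): name is "scene" or "top" or "wrist"; returns a dict with "pixels" (420x560x3 uint8, red, green, blue), "depth" (420x560 float32, m along the optical axis (not along the pixel's ray), 0 where there is no reading), "fx", "fy", "cx", "cy" (pixels), "rvec" (rotation vector, rad) and "tvec" (3), from world to camera coordinates, as OpenCV has them; the wrist camera has in their place "tool_from_camera" (4x4, takes a point from camera to tool coordinates, whose origin is the TCP and whose axes are the flange's). Camera axes: x right, y down, z forward; pixel columns grow to the right and rows downward; lengths in m; the calibration is good to about 2 mm. The wrist camera is an equidistant fisheye: a pixel r from the principal point sees the ray r / f radians off the axis. A picture is of the moment at which its call begins: read the wrist's pose just before it.
A pose or a line that the arm cannot do raises MotionError and nothing moves.
- job_done(): hands the job in; it is judged then, once.
The state is a dict: "clock": time; "joints": joint angles; "qd": joint speeds; "effort": joint torques, N m; "ee_pos": TCP position; "tcp_rot": TCP orientation; "wrist_force": force on the tool from outside, world axes, zero at the start; "moment": the same for the moment, N m; "width": opening from 0.0 (shut) to 1.0 (fully open); "grip_force": force on a finger pad.
Only numpy, scipy, OpenCV 4.12 (cv2) and the standard library are available. Lean on these libraries where they do the work, as an engineer would, in place of code of your own. Each camera call takes 0.05 s, during which the arm holds its last target. There are 200 camera calls.

TASK

Check the bearing seat with the double-ended plug gauge: push its long, thinner go end fully home into the hole, then turn the gauge end for end and, holding it upright and centred on the same hole, press the short, thicker no-go end lightly on the mouth for about a second to confirm that it refuses to enter. Never force the gauge, leave the parts bin, the screwdriver and the loose bearing alone, and lay the gauge back in its rest, either way round, when you are finished.

Things in the scene. Friction and masses are not known exactly. Their poses are not given: they have to be found in the camera images.
- gauge_center (a point): centre of a loose steel plug gauge, 102 mm long, 0.17-0.34 kg, lying level in its rest. x axis along it to the go end (at the start, the rest's +x). Dark square handle 22 x 22 mm, x -18 to 18, flats facing y and z; round necks 12 mm thick to x -34 and 34; then the heads. Tilted 45 degrees along it, fingers on the handle can swing it upright; the other end needs the opposite tilt
- go_tip (a point): centre of the go head's end face, at x = +56 mm on the gauge; the head is 22 mm in diameter, 22 mm long, its end edge chamfered 2 mm; axes as gauge_center
- nogo_tip (a point): centre of the no-go head's end face, at x = -46 mm on the gauge; the head is 26.5 mm in diameter, 12 mm long; axes as gauge_center
- bore_mouth (a point): centre of the bearing seat's mouth: upright blind round hole, 23.4 mm in diameter, 20 mm deep, rigid flat floor, 1.5 mm chamfer, in the flat top of a fixed aluminium housing, 56 mm above the bench; z up, out of the hole. Boss 56 x 56 mm on a 100 mm square flange whose bolt heads reach 21 mm above the bench; base plate 120 mm square; x along a side
- rest_axis (a point): the gauge's fixed wooden rest: base 120 x 70 mm, 8 mm high, two posts 6 mm thick at x -26 and +26 mm, 20 mm wide, each with a 90-degree V notch open upwards for a neck of the gauge. Origin midway, on the axis of a lying gauge, 50 mm above the bench; x along the lying gauge, z up. Flanks open 8 mm to each side, ending 0.5 mm below the axis; 5 mm endwise play each way
- bin_center (a point): bystander: centre of a loose blue open bin 120 x 170 x 60 mm
- screwdriver_grip (a point): bystander: the handle of a loose screwdriver lying on the bench
- bearing_center (a point): bystander: centre of a loose small steel bearing ring, 23 mm in diameter, 9 mm high, lying flat
Things that resemble listed ones, but are neither listed nor needed, are in the scene too. What is meant by the part that bears gauge_center is not purple, and is the smaller of those in its own colour.

How it is judged:
By the outcome, as a careful person would: the job done as asked, in the order asked, and still so for the second after the job is handed in, with the robot touching nothing.
It also fails if it takes over 72 s, if anything falls off the work surface, if the arm or the gripper's body presses on something with over 40 N, if the wrist force passes 120 N, or if a joint passes its speed limit or range.

## Working session

There is one attempt and no reset: what is moved stays moved. The work goes in short steps, each a Python script; the robot and the scene stay as the last script left them, time stands still between calls to the robot, and variables do not carry over. Pictures are saved under pics/ and viewed, at most 13 in all, crops included, and the job is handed in when it is done.

```bash
ls; mkdir -p pics; cat > h.py <<'E'
import numpy as np, cv2
from scipy.spatial.transform import Rotation as R
from bench import *
def cam(n):
    c=read_camera(n); return c
def save(c,f): cv2.imwrite('pics/'+f,c['pixels'][:,:,::-1])
def pts(c):
    d=c['depth']; v,u=np.mgrid[:d.shape[0],:d.shape[1]]
    P=np.stack([(u-c['cx'])/c['fx']*d,(v-c['cy'])/c['fy']*d,d],-1)
    M=R.from_rotvec(np.ravel(c['rvec'])).as_matrix()
    P=(P-np.ravel(c['tvec']))@M
    P[d==0]=np.nan
    return P
E
python3 - <<'E'
from h import *
for n in('scene','top'):
    c=cam(n); save(c,n+'1.png'); np.savez(n+'1.npz',P=pts(c),**c); print(n,c['fx'],c['rvec'],c['tvec'],np.isfinite(pts(c)[...,0]).mean())
s=observe(); print(s)
E
```

```text
pics
scene 409.5713745541699 [ 2.20409128  1.05609488 -0.38166551] [-0.3809041  -0.26552217  1.19988855] 0.9958078231292516
top 432.8743571917385 [ 2.12998479 -2.09437193  0.22876911] [0.01981518 0.5604653  0.85121191] 0.996016156462585
{'clock': 0.1, 'joints': array([-1.18797513,  0.46825556, -0.01160255,  1.60351304,  0.00600035,
        1.0714087 , -0.0562585 ]), 'qd': array([ 1.79098413e-03, -1.75117504e-03, -1.11804849e-03, -2.60400079e-03,
        1.42441639e-03,  1.02471348e-03,  6.64679253e-05]), 'effort': array([ 5.57252170e-04, -5.21649885e+01, -1.25738047e-02, -2.44367301e+01,
       -5.68237226e-02,  1.40401645e-02,  5.90250238e-05]), 'ee_pos': array([0.26832135, 0.59139822, 0.17406508]), 'tcp_rot': array([-1.07780633e-04,  2.11316903e-01,  9.77417294e-01, -7.67598471e-04]), 'wrist_force': array([-0.13242653,  0.57132725, -0.58053553]), 'moment': array([-0.00896604, -0.00390224, -0.02847789]), 'grip_force': 0.0, 'width': 0.9999705665254869}
```

View pics/scene1.png

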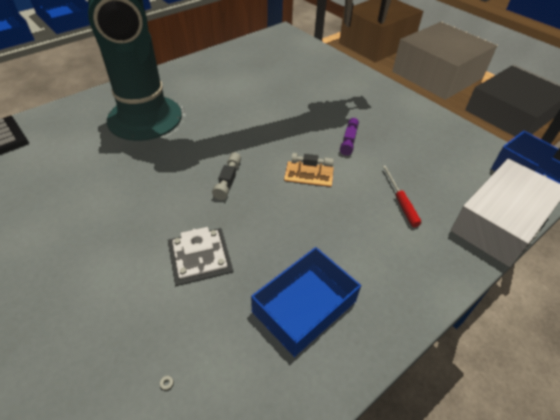

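View pics/top1.png

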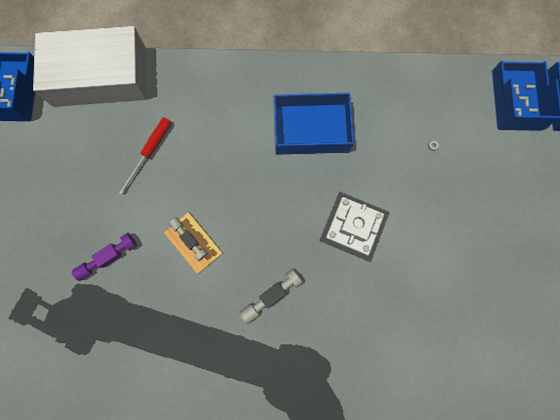

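The scene shows the gauge in its orange rest at (310,160), with the housing at (200,250). In the top view the rest is at (190,240), the bore at (359,223), and the decoys (a larger grey gauge and a purple one) lie loose.

```bash
cat > m.py <<'E'
from h import *
z=np.load('top1.npz'); P=z['P']; px=z['pixels']
def sub(u0,u1,v0,v1): return P[v0:v1,u0:u1].reshape(-1,3),px[v0:v1,u0:u1].reshape(-1,3).astype(int)
print('tablez',np.nanmedian(P[300:330,400:450,2]))
# gauge
p,c=sub(155,235,205,280)
sat=c.max(1)-c.min(1)
g=p[(p[:,2]>0.042)&(sat<45)]; 
m=g[:,:2].mean(0); u,s,vt=np.linalg.svd(g[:,:2]-m); d=vt[0]
t=(g[:,:2]-m)@d; w=(g[:,:2]-m)@vt[1]
print('gauge n',len(g),'mean',m,'dir',d,'t',t.min(),t.max(),'yaw',np.degrees(np.arctan2(d[1],d[0])))
for a in np.arange(-.06,.06,.006):
    k=(t>=a)&(t<a+.006)
    if k.sum(): print(round(a,3),k.sum(),'w',w[k].min().round(4),w[k].max().round(4),'zmax',g[k,2].max().round(4),'grey',c[(p[:,2]>0.042)&(sat<45)][k].mean().round())
o=p[(sat>60)&(p[:,2]<0.02)&(p[:,2]>.003)]; print('rest rect',cv2.minAreaRect((o[:,:2]*1000).astype(np.float32)))
# boss
p,c=sub(315,395,185,268)
b=p[(p[:,2]>0.050)&(p[:,2]<.062)]; r=cv2.minAreaRect((b[:,:2]*1000).astype(np.float32)); print('boss',r,np.median(b[:,2]))
q=p[p[:,2]>.003]; print('plate',cv2.minAreaRect((q[:,:2]*1000).astype(np.float32)))
rc=np.array(r[0])/1000
h=p[(np.linalg.norm(p[:,:2]-rc,axis=1)<.016)&(p[:,2]<.045)]; print('hole',len(h),h.mean(0))
E
python3 m.py
python3 - <<'E'
import cv2
a=cv2.imread('pics/top1.png')
x=cv2.resize(a[200:280,150:240],None,fx=4,fy=4,interpolation=cv2.INTER_CUBIC);y=cv2.resize(a[183:273,313:400],None,fx=4,fy=4,interpolation=cv2.INTER_CUBIC)
import numpy as np
H=np.zeros((360,720,3),'uint8');H[:320,:360]=x;H[:360,365:365+348]=y;cv2.imwrite('pics/crop.png',H)
E
```

```text
tablez 0.0009346090082077504
gauge n 476 mean [0.48016823 0.21501539] dir [-0.74520363 -0.66683697] t -0.05307314478990212 0.04885415642381064 yaw -138.1765924412519
-0.054 25 w -0.0097 0.0107 zmax 0.0635 grey 140.0
-0.048 29 w -0.0096 0.0102 zmax 0.0647 grey 152.0
-0.042 28 w -0.0091 0.0098 zmax 0.0629 grey 149.0
-0.036 37 w -0.0097 0.0107 zmax 0.0635 grey 126.0
-0.03 16 w -0.0045 0.006 zmax 0.0583 grey 149.0
-0.024 16 w -0.0051 0.0054 zmax 0.059 grey 149.0
-0.018 17 w -0.01 0.0083 zmax 0.0645 grey 107.0
-0.012 32 w -0.0101 0.0108 zmax 0.064 grey 79.0
-0.006 31 w -0.0096 0.0103 zmax 0.0664 grey 79.0
-0.0 31 w -0.0099 0.0101 zmax 0.0651 grey 77.0
0.006 33 w -0.0101 0.011 zmax 0.0639 grey 79.0
0.012 30 w -0.0098 0.0103 zmax 0.0639 grey 79.0
0.018 32 w -0.0099 0.0104 zmax 0.0655 grey 79.0
0.024 18 w -0.0048 0.0052 zmax 0.0588 grey 149.0
0.03 12 w -0.0038 0.0062 zmax 0.0591 grey 156.0
0.036 33 w -0.0118 0.0123 zmax 0.0659 grey 147.0
0.042 35 w -0.012 0.0117 zmax 0.0659 grey 149.0
0.048 21 w -0.0108 0.0121 zmax 0.0648 grey 105.0
rest rect ((477.7159118652344, 213.8439178466797), (119.20572662353516, 69.520263671875), 41.63068389892578)
boss ((520.746337890625, -139.70159912109375), (56.36067199707031, 56.81953048706055), 68.00989532470703) 0.05690322269598157
plate ((522.06884765625, -142.53143310546875), (183.88685607910156, 179.89418029785156), 0.8096715211868286)
hole 81 [ 0.52286057 -0.14198726  0.03718445]
```

View pics/crop.png

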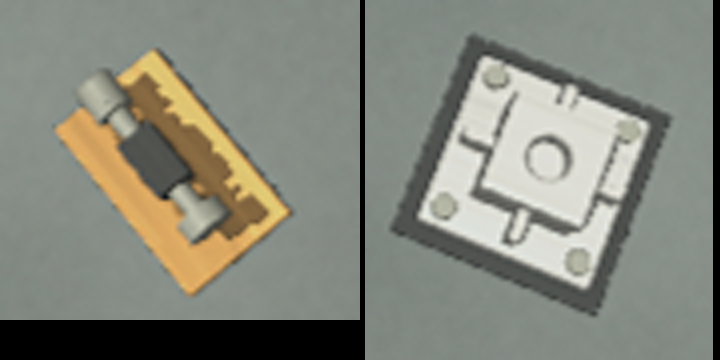

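The crop shows the go end (longer, thinner head) at the upper left, with the bore centred in its boss. Measured lengths and heights match the spec. Next is a second view and the IK feasibility check.

```bash
cat >> h.py <<'E'
A=np.radians(41.7); a=np.array([np.cos(A),np.sin(A),0]); K=np.array([0,0,1.])
def tool(h,f=1):
    z=(h-K)/np.sqrt(2); y=f*np.cross(K,h); return np.c_[np.cross(y,z),y,z]
def quat(M): return R.from_matrix(M).as_quat(scalar_first=True)
def tcp(gp,M): return np.asarray(gp)+.019*M[:,2]
def hd(deg): return np.array([np.cos(np.radians(deg)),np.sin(np.radians(deg)),0])
E
python3 - <<'E'
from h import *
z=np.load('scene1.npz'); P=z['P']; px=z['pixels'].astype(int)
p=P.reshape(-1,3); c=px.reshape(-1,3); sat=c.max(1)-c.min(1)
b=p[(np.linalg.norm(p[:,:2]-[.521,-.140],axis=1)<.05)&(p[:,2]>.05)&(p[:,2]<.062)]
print('boss',cv2.minAreaRect((b[:,:2]*1000).astype('f4')),np.median(b[:,2]))
near=np.linalg.norm(p[:,:2]-[.478,.213],axis=1)<.075
g=p[near&(p[:,2]>.053)&(sat<45)]; t=(g-[.478,.213,0])@a; w=(g-[.478,.213,0])@np.cross(K,a)
print('gauge t',t.min(),t.max(),'w',np.median(w)); 
o=p[near&(sat>60)&(p[:,2]<.014)&(p[:,2]>.003)]; print('rest',cv2.minAreaRect((o[:,:2]*1000).astype('f4')))
rest=np.array([.478,.2135,.05]); bore=np.array([.521,-.140,.092])
q0=observe()['joints']
for nm,h in(('go',a),('nogo',-a)):
  for f in(1,-1):
    for zz in(0,.1):
      M=tool(h,f); q=inverse_kinematics(tcp(rest+[0,0,zz],M),quat(M)); print(nm,f,zz,None if q is None else np.round(q,2))
for d in range(0,360,30):
  for f in(1,-1):
    M=tool(hd(d),f); q=[inverse_kinematics(tcp(bore+[0,0,zz],M),quat(M)) for zz in(0,.1)]
    if all(x is not None for x in q): print(d,f,np.round(q[0],2),np.round(q[1],2))
E
```

```text
boss ((522.1448974609375, -139.4445037841797), (56.0655517578125, 58.604129791259766), 67.80033111572266) 0.056509601412475914
gauge t -0.04398654471431126 0.05761997946135305 w -0.004794160943868918
rest ((480.33807373046875, 213.7275390625), (119.83132934570312, 74.9912109375), 41.03788757324219)
go 1 0 None
go 1 0.1 None
go -1 0 None
go -1 0.1 None
nogo 1 0 [-0.88  0.99  0.54  1.42 -0.2   1.6  -1.15]
nogo 1 0.1 [-0.9   0.86  0.57  1.4  -0.15  1.73 -1.14]
nogo -1 0 [-0.5   0.93 -0.11  1.39  0.18  1.61  1.63]
nogo -1 0.1 [-0.49  0.81 -0.12  1.37  0.17  1.75  1.65]
30 1 [ 1.35  0.63 -0.85  2.26 -1.18  0.29 -2.38] [ 0.64  0.22 -0.01  2.26 -1.26  0.74 -2.54]
30 -1 [ 1.35  0.63 -0.85  2.26 -1.18  0.29  0.76] [ 0.64  0.22 -0.01  2.26 -1.26  0.74  0.6 ]
60 1 [ 0.16  0.67  0.66  2.05 -1.25  1.3  -2.05] [-0.16  0.67  1.12  2.02 -1.25  1.58 -2.14]
60 -1 [ 0.16  0.67  0.66  2.05 -1.25  1.3   1.09] [-0.02  0.54  0.89  2.02 -1.16  1.43  0.94]
90 1 [-0.    0.91  0.88  1.76 -1.09  1.68 -1.81] [-0.01  0.74  0.89  1.73 -0.98  1.73 -1.95]
90 -1 [ 0.16  0.8   0.61  1.75 -0.96  1.52  1.22] [-0.03  0.7
[... 655 characters left out ...]
9  0.83  0.77  1.48 -0.01  1.61 -0.78]
210 -1 [-0.1   0.83  0.13  1.48  0.28  1.53  2.  ] [-0.11  0.71  0.14  1.45  0.29  1.68  2.05]
240 1 [-0.66  0.83  0.71  1.76  0.16  1.15 -0.64] [-0.68  0.68  0.74  1.72  0.24  1.3  -0.6 ]
240 -1 [-0.19  0.71  0.04  1.72  0.58  1.31  2.13] [-0.18  0.58  0.02  1.69  0.57  1.46  2.22]
270 1 [-0.76  0.66  0.63  2.05  0.57  0.8  -0.66] [-0.8   0.47  0.67  2.01  0.6   0.99 -0.56]
270 -1 [-0.26  0.58 -0.01  2.01  0.92  1.05  2.19] [-0.23  0.41 -0.04  1.98  0.85  1.19  2.36]
300 1 [-0.75  0.5   0.57  2.34  1.31  0.51 -0.95] [-0.78  0.24  0.58  2.29  1.08  0.71 -0.58]
300 -1 [-0.28  0.44  0.02  2.31  1.42  0.76  2.13] [-0.23  0.22 -0.05  2.26  1.18  0.85  2.49]
```

```bash
cat >> h.py <<'E'
def toolt(h,tilt,f=1):
    t=np.radians(tilt); z=np.sin(t)*h-np.cos(t)*K; y=f*np.cross(K,h); return np.c_[np.cross(y,z),y,z]
E
python3 - <<'E'
from h import *
rest=np.array([.478,.2135,.05]); bore=np.array([.521,-.140,.092])
def ik(p,M): return inverse_kinematics(tcp(p,M),quat(M))
for tl in (45,40,35,30,25,20,15,10):
  for f in(1,-1):
    q=[ik(rest+[0,0,zz],toolt(a,tl,f)) for zz in(0,.05,.1)]
    print('rest go',tl,f,[None if x is None else np.round(x,2).tolist() for x in q])
for tl in (50,55,60,65,70):
  ok=[d for d in range(0,360,15) if all(ik(bore+[0,0,zz],toolt(hd(d),tl,1)) is not None for zz in(0,.06))]
  print('bore',tl,ok)
E
```

```text
rest go 45 1 [None, None, None]
rest go 45 -1 [None, None, None]
rest go 40 1 [None, None, None]
rest go 40 -1 [None, None, None]
rest go 35 1 [None, [0.76, 0.68, -1.3, 2.38, 1.8, 0.4, 0.34], [0.81, 0.42, -1.28, 2.35, 1.2, 0.19, 0.83]]
rest go 35 -1 [None, [0.76, 0.68, -1.3, 2.38, 1.8, 0.4, -2.8], [0.81, 0.42, -1.28, 2.35, 1.2, 0.19, -2.31]]
rest go 30 1 [[0.56, 0.67, -1.08, 2.35, 1.83, 0.37, 0.28], [0.61, 0.5, -1.12, 2.33, 1.36, 0.26, 0.67], [0.58, 0.28, -1.03, 2.3, 0.3, 0.21, 1.65]]
rest go 30 -1 [[0.7, 0.91, -1.32, 2.35, 1.78, 0.64, -2.7], [0.61, 0.5, -1.12, 2.33, 1.36, 0.26, -2.47], [-0.69, 0.11, 0.35, 2.36, -0.91, 0.28, -0.36]]
rest go 25 1 [[0.39, 0.55, -0.91, 2.3, 1.38, 0.27, 0.63], [-0.02, 0.27, -0.4, 2.3, -0.18, 0.18, 2.08], [-0.59, 0.13, 0.21, 2.29, -0.52, 0.35, 2.37]]
rest go 25 -1 [[0.39, 0.55, -0.91, 2.3, 1.38, 0.27, -2.51], [-0.61, 0.24, 0.24, 2.33, -0.89, 0.26, -0.4], [-0.76, 0.13, 0.4, 2.3, -0.58, 0.36, -0.7]]
rest go 20 1 [[-0.08, 0.39, -0.38, 2.26, 0.19, 0.18, 1.71], [-0.3, 0.26, -0.12, 2.25, -0.24, 0.31, 2.1], [-0.49, 0.16, 0.09, 2.22, -0.28, 0.45, 2.12]]
rest go 2
[... 438 characters left out ...]
.57, -1.01]]
rest go 10 1 [[-0.32, 0.4, -0.16, 2.14, 0.04, 0.43, 1.81], [-0.37, 0.31, -0.1, 2.12, -0.03, 0.55, 1.87], [-0.42, 0.23, -0.03, 2.08, -0.06, 0.66, 1.89]]
rest go 10 -1 [[-0.77, 0.41, 0.38, 2.17, -0.46, 0.46, -0.87], [-0.82, 0.31, 0.43, 2.15, -0.35, 0.57, -0.98], [-0.86, 0.23, 0.46, 2.11, -0.25, 0.67, -1.07]]
bore 50 [30, 45, 60, 75, 90, 105, 120, 135, 195, 210, 225, 240, 255, 270, 285, 300]
bore 55 [30, 45, 60, 75, 90, 105, 120, 135, 195, 210, 225, 240, 255, 270, 285, 300]
bore 60 [30, 45, 60, 75, 90, 105, 120, 210, 225, 240, 255, 270, 285, 300]
bore 65 [30, 45, 60, 75, 90, 105, 120, 210, 225, 240, 255, 270, 285, 300]
bore 70 [30, 45, 60, 75, 90, 105, 225, 240, 255, 270, 285, 300]
```

```bash
cat >> h.py <<'E'
rest=np.array([.478,.2135,.05]); bore=np.array([.521,-.1398,.056])
Mg=toolt(a,20,-1); Mgb=toolt(hd(270),70,1)
Mn=toolt(-a,45,-1); Mnb=toolt(hd(240),45,1)
def ptp(p,M): move_ptp(tcp(p,M),quat(M))
def line(p,M,**k): return movel(tcp(p,M),quat(M),**k)
def gp():
    s=observe(); M=R.from_quat(s['tcp_rot'],scalar_first=True).as_matrix(); return s['ee_pos']-.019*M[:,2]
def st(m=''):
    s=observe(); print(m,round(s['clock'],2),'gp',gp().round(4),'F',s['wrist_force'].round(1),'M',s['moment'].round(2),'w',round(s['width']*92,1),'grip',round(s['grip_force'],1))
E
python3 - <<'E'
from h import *
print((Mgb@Mg.T@a).round(3),(Mnb@Mn.T@(-a)).round(3))
command_gripper(.6,40)
ptp(rest+[0,0,.1],Mg); st()
s=observe(); c=cam('wrist'); save(c,'w1.png'); np.savez('w1.npz',p=s['ee_pos'],q=s['tcp_rot'],**c); print(c['tool_from_camera'].round(3),c['fx'],c['cx'],c['cy'])
E
```

```text
[ 0.  0. -1.] [ 0.  0. -1.]
 2.4 gp [0.4782 0.2148 0.1503] F [0.  0.2 0.3] M [-0.3   0.38  0.05] w 55.3 grip 0.0
[[ 0.    -0.955 -0.296  0.085]
 [ 1.     0.001 -0.002 -0.001]
 [ 0.002 -0.296  0.955 -0.21 ]
 [ 0.     0.     0.     1.   ]] 325.19226210127806 283.097204284319 208.7861916681979
```

View pics/w1.png

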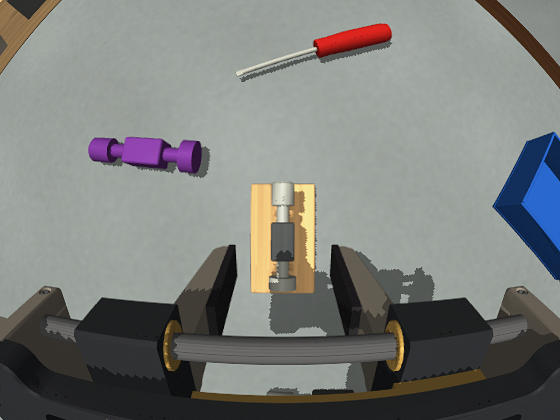

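The wrist view shows the gauge centred between the fingers (column ~283), with the go end pointing away. I'll grasp it.

```bash
python3 - <<'E'
from h import *
print(line(rest,Mg,v=.12,max_force=15)); st('down')
command_gripper(.1,40); st('grip')
line(rest+[0,0,.13],Mg,v=.15); st('lift')
ptp(bore+[0,0,.056+.06],Mgb); st('above')
sleep(.3); st()
c=cam('top'); save(c,'t2.png'); c2=cam('scene'); save(c2,'s2.png')
s=observe(); c=cam('wrist'); save(c,'w2.png')
a_=c2['pixels'][170:310,120:290,::-1]; b_=c['pixels'][:,:,::-1]
H=np.zeros((420,760,3),'uint8'); H[:,:420]=b_[:,70:490]; x=cv2.resize(a_,(340,280)); H[:280,420:]=x; cv2.imwrite('pics/c2.png',H)
E
```

```text
False
down 3.43 gp [0.4784 0.2136 0.0503] F [-0.3  0.5 -0.6] M [-0.2   0.39  0.05] w 55.1 grip 0.0
grip 4.24 gp [0.478  0.2135 0.05  ] F [-0.7  0.5  0.6] M [-0.28  0.39  0.01] w 9.1 grip 0.0
lift 5.26 gp [0.4773 0.2133 0.1791] F [-0.1  0.3  0.2] M [-0.23  0.38  0.04] w 9.5 grip 0.0
above 6.45 gp [ 0.5206 -0.1398  0.1716] F [ 0.1 -0.2  0.5] M [0.94 0.07 0.01] w 9.3 grip 0.0
 6.75 gp [ 0.521  -0.1396  0.1722] F [0.  0.3 0.1] M [0.86 0.07 0.04] w 9.2 grip 0.0
```

View pics/c2.png

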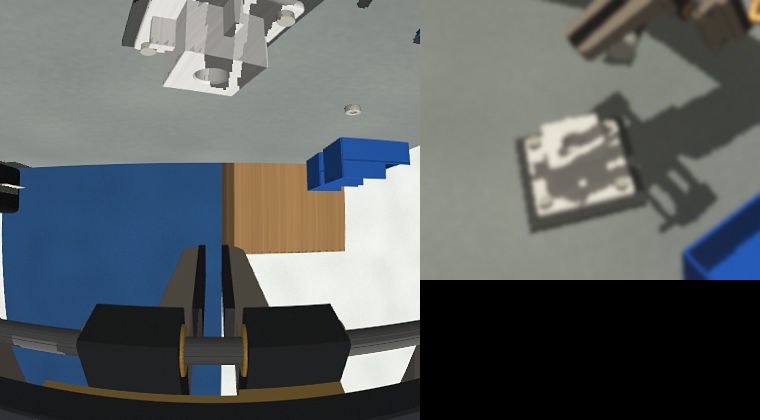

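The wrist view shows empty fingers: they closed to 9 mm without the gauge. I'll see where the gauge is now.

```bash
python3 - <<'E'
import cv2,numpy as np
t=cv2.imread('pics/t2.png');s=cv2.imread('pics/s2.png')
H=np.zeros((400,800,3),'uint8')
H[:,:400]=cv2.resize(t[190:290,140:240],(400,400),interpolation=cv2.INTER_CUBIC);H[:,400:]=cv2.resize(s[120:220,260:360],(400,400),interpolation=cv2.INTER_CUBIC)
cv2.imwrite('pics/c3.png',H)
E
```

```text
(no output)
```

View pics/c3.png

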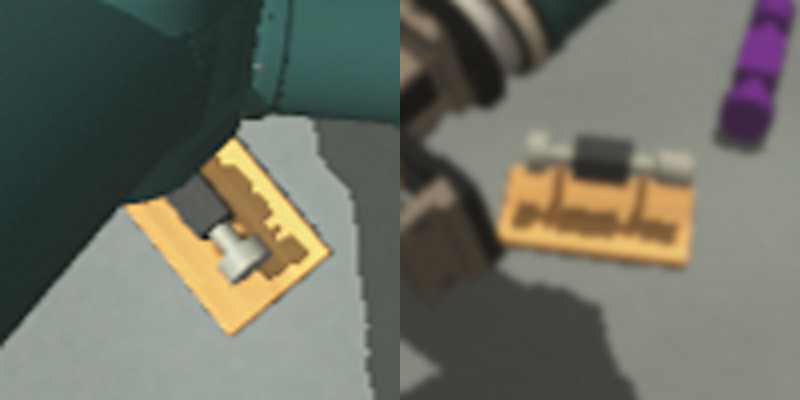

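The gauge is still in its rest, unmoved, so the grasp missed it. I'll descend again and look before closing.

```bash
python3 - <<'E'
from h import *
line(bore+[0,0,.15],Mgb,v=.2)
command_gripper(.6,40)
ptp(rest+[0,0,.1],Mg); st()
print(line(rest,Mg,v=.12,max_force=15)); st('down')
c=cam('wrist'); c2=cam('scene'); np.savez('w3.npz',**c)
command_gripper(.35,40); st('35')
c3=cam('wrist')
H=np.zeros((600,800,3),'uint8')
H[:300,:400]=c['pixels'][120:420,80:480,::-1];H[300:,:400]=c3['pixels'][120:420,80:480,::-1];H[:400,400:]=cv2.resize(c2['pixels'][100:200,250:350,::-1],(400,400),interpolation=cv2.INTER_CUBIC)
cv2.imwrite('pics/c4.png',H)
E
```

```text
9.22 gp [0.4778 0.2131 0.1496] F [ 0.4 -0.7 -0.3] M [-0.26  0.36 -0.  ] w 54.9 grip 0.0
False
down 10.2 gp [0.4783 0.2133 0.0501] F [ 0.4 -0.1  0.5] M [-0.23  0.32  0.07] w 55.2 grip 0.0
35 10.82 gp [0.478  0.2135 0.0501] F [ 0.2 -0.7  0.9] M [-0.23  0.34 -0.04] w 32.2 grip 0.0
```

View pics/c4.png

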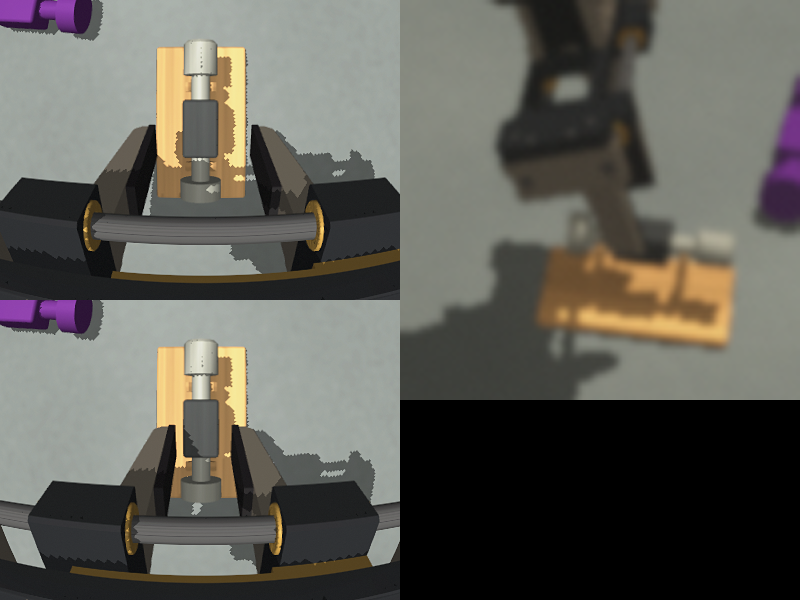

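The wrist view shows the handle at rows 220–277, while the fingertips stop at row 245 and look short of it. I'll check this with the wrist depth.

```bash
python3 - <<'E'
import numpy as np
c=np.load('w3.npz'); d=c['depth']; T=c['tool_from_camera']
v,u=np.mgrid[:420,:560]; x=(u-c['cx'])/c['fx']; y=(v-c['cy'])/c['fy']; th=np.hypot(x,y); k=np.tan(th)/np.maximum(th,1e-9)
P=np.stack([x*k*d,y*k*d,d,np.ones_like(d)],-1)@T.T
for n,(vv,uu) in dict(handle=(248,281),goh=(178,281),tipL=(250,233),tipL2=(262,228),padL=(275,225),tipR=(250,336),base=(180,245)).items(): print(n,P[vv,uu,:3].round(4),d[vv,uu].round(4))
D=P[...,:3]; m=(abs(D[...,1])>.02)&(abs(D[...,1])<.06)&(abs(D[...,0])<.02)&(d>0)&(d<.25)&(D[...,2]<.02)
q=D[m]; print(len(q)); 
for lo in np.arange(-.1,.02,.01):
    k=(q[:,2]>=lo)&(q[:,2]<lo+.01); 
    if k.any(): print(lo.round(3),k.sum(),q[k][:,0].min().round(3),q[k][:,0].max().round(3),abs(q[k][:,1]).min().round(3),abs(q[k][:,1]).max().round(3))
E
```

```text
handle [ 0.0036 -0.0021 -0.0294] 0.1968
goh [ 0.0439 -0.0022 -0.015 ] 0.1986
tipL [ 0.0106 -0.0284 -0.0481] 0.1768
tipL2 [ 0.0109 -0.0288 -0.0635] 0.162
padL [ 0.0101 -0.0283 -0.0759] 0.1504
tipR [ 0.0104  0.0284 -0.0476] 0.1773
base [ 0.0319 -0.0305  0.0355] 0.2505
13497
-0.1 1299 -0.01 0.012 0.026 0.046
-0.09 1054 -0.011 0.012 0.026 0.045
-0.08 846 -0.01 0.011 0.026 0.044
-0.07 699 -0.009 0.011 0.026 0.043
-0.06 559 -0.01 0.011 0.026 0.042
-0.05 437 -0.011 0.011 0.026 0.041
-0.04 14 -0.006 0.01 0.027 0.036
0.01 259 -0.02 -0.011 0.02 0.038
```

The depth confirms that the fingertips sit about 40 mm behind the nominal TCP, so the fingers closed above the handle. I'll measure this at handle width and correct for it.

```bash
cat >> h.py <<'E'
def wpts(c):
    d=c['depth']; v,u=np.mgrid[:420,:560]; x=(u-c['cx'])/c['fx']; y=(v-c['cy'])/c['fy']; th=np.hypot(x,y); k=np.tan(th)/np.maximum(th,1e-9)
    return (np.stack([x*k*d,y*k*d,d,np.ones_like(d)],-1)@c['tool_from_camera'].T)[...,:3]
E
python3 - <<'E'
from h import *
for w in(.25,.05,.6):
    command_gripper(w,40); c=cam('wrist'); D=wpts(c); h=w*.046
    for s in(-1,1):
        y=s*D[...,1]; m=(c['depth']>0)&(y>h+.003)&(y<h+.015)&(abs(D[...,0])<.012)&(D[...,2]<-.033); q=D[m]
        z=np.sort(q[:,2]); print(w,s,len(z),z[-5:].round(4),'inner',np.percentile(s*D[(c['depth']>0)&(y>h-.006)&(y<h+.015)&(abs(D[...,0])<.009)&(D[...,2]<-.045)&(D[...,2]>-.07)][:,1],1).round(4))
st()
E
```

```text
0.25 -1 2348 [-0.0405 -0.0398 -0.0394 -0.0389 -0.0388] inner 0.0121
0.25 1 2113 [-0.0401 -0.0399 -0.0393 -0.0393 -0.0389] inner 0.0104
0.05 -1 1886 [-0.0401 -0.0399 -0.0395 -0.0393 -0.0391] inner -0.0018
0.05 1 1659 [-0.0395 -0.0395 -0.0392 -0.0392 -0.0392] inner -0.0029
0.6 -1 3065 [-0.0402 -0.04   -0.04   -0.0397 -0.0395] inner 0.028
0.6 1 2601 [-0.0398 -0.0397 -0.0396 -0.0394 -0.0382] inner 0.0264
 12.68 gp [0.478  0.2135 0.05  ] F [0.1 0.4 0.1] M [-0.22  0.35 -0.05] w 55.0 grip 0.0
```

```bash
sed -i 's/^def tcp.*/def tcp(gp,M): return np.asarray(gp)+.059*M[:,2]/; s/ee_pos.\]-.019/ee_pos'"'"']-.059/' h.py; grep -n "059" h.py
python3 - <<'E'
from h import *
c=np.load('w3.npz'); D=wpts(c); y=abs(D[...,1]); ok=c['depth']>0
for lo in np.arange(-.2,-.04,.01):
    k=ok&(D[...,2]>=lo)&(D[...,2]<lo+.01)
    if k.any(): print(lo.round(2),k.sum(),'x',np.percentile(D[k][:,0],[1,99]).round(3),'y',np.percentile(y[k],[1,50,99]).round(3))
def ik(p,M): return inverse_kinematics(tcp(p,M),quat(M))
for tl in (45,40,35,30,25,20):
  for f in(1,-1):
    q=[ik(rest+[0,0,zz],toolt(a,tl,f)) for zz in(0,.05,.1)]
    print('go',tl,f,[None if x is None else np.round(x,2).tolist() for x in q])
for f in (1,-1): print('nogo',f,[np.round(x,2).tolist() if x is not None else None for x in [ik(rest+[0,0,zz],toolt(-a,45,f)) for zz in(0,.1)]])
for tl in (45,50,55,60,65,70):
  ok=[d for d in range(0,360,15) if all(ik(bore+[0,0,zz],toolt(hd(d),tl,1)) is not None for zz in(0.03,.12))]
  print('bore',tl,ok)
E
```

```text
18:def tcp(gp,M): return np.asarray(gp)+.059*M[:,2]
28:    s=observe(); M=R.from_quat(s['tcp_rot'],scalar_first=True).as_matrix(); return s['ee_pos']-.059*M[:,2]
-0.18 5162 x [0.003 0.031] y [0.036 0.066 0.089]
-0.17 13948 x [0.021 0.032] y [0.001 0.038 0.076]
-0.16 12274 x [0.012 0.032] y [0.002 0.043 0.084]
-0.15 16155 x [0.003 0.032] y [0.001 0.033 0.083]
-0.14 5876 x [-0.009  0.032] y [0.009 0.052 0.085]
-0.13 669 x [-0.012  0.031] y [0.03  0.032 0.083]
-0.12 792 x [-0.011  0.012] y [0.031 0.033 0.04 ]
-0.11 1662 x [-0.004  0.012] y [0.027 0.032 0.044]
-0.1 1299 x [-0.009  0.012] y [0.027 0.032 0.044]
-0.09 1054 x [-0.009  0.011] y [0.027 0.032 0.044]
-0.08 846 x [-0.009  0.011] y [0.027 0.031 0.043]
-0.07 699 x [-0.009  0.011] y [0.026 0.031 0.042]
-0.06 564 x [-0.01   0.011] y [0.026 0.031 0.042]
-0.05 1073 x [-0.04   0.011] y [0.    0.01  0.039]
go 45 1 [None, None, None]
go 45 -1 [None, None, None]
go 40 1 [None, None, [0.75, 0.67, -1.29, 2.38, 2.02, 0.37, 0.13]]
go 40 -1 [None, None, [0.6, 0.48, -1.06, 2.38, 2.45, 0.2, 2.76]]
go 35 1 [[0.7, 1.16, -1.33, 2.36, 2.07, 0.8, 0.34
[... 1130 characters left out ...]
.51, -0.26, 1.52, -1.09], [-0.99, 0.9, 0.71, 1.5, -0.23, 1.66, -1.05]]
nogo -1 [[-0.04, 1.16, -0.9, 1.43, 0.68, 1.76, 1.2], [-0.15, 0.92, -0.67, 1.43, 0.45, 1.78, 1.36]]
bore 45 [15, 30, 45, 60, 75, 90, 105, 120, 135, 150, 165, 180, 195, 210, 225, 240, 255, 270, 285, 300, 315]
bore 50 [15, 30, 45, 60, 75, 90, 105, 120, 135, 150, 165, 180, 195, 210, 225, 240, 255, 270, 285, 300, 315]
bore 55 [15, 30, 45, 60, 75, 90, 105, 120, 135, 195, 210, 225, 240, 255, 270, 285, 300, 315]
bore 60 [30, 45, 60, 75, 90, 105, 120, 210, 225, 240, 255, 270, 285, 300]
bore 65 [30, 45, 60, 75, 90, 105, 120, 210, 225, 240, 255, 270, 285, 300]
bore 70 [30, 45, 60, 75, 90, 105, 120, 210, 225, 240, 255, 270, 285, 300]
```

The body also starts 70 mm behind the true grasp point, so the finger length is right and the TCP is simply 40 mm off. I'll move 40 mm along the tool axis and grip.

```bash
python3 - <<'E'
from h import *
st('now')
print(line(rest,Mg,v=.1,max_force=12)); st('down'); print(observe()['joints'].round(2))
command_gripper(.1,40); st('grip')
E
```

```text
now 12.68 gp [0.4678 0.2044 0.0876] F [0.1 0.4 0.1] M [-0.22  0.35 -0.05] w 55.0 grip 0.0
False
down 13.22 gp [0.478  0.2132 0.0499] F [ 0.2  0.1 -0.3] M [-0.26  0.36  0.04] w 55.3 grip 0.0
[-0.47  0.46  0.06  2.27 -0.99  0.15 -0.3 ]
grip 13.82 gp [0.4771 0.2148 0.0501] F [-3.3  3.2  3.4] M [0.6  0.92 0.33] w 21.4 grip 40.0
```

```bash
python3 - <<'E'
from h import *
print('j6',observe()['joints'][5])
line(rest+[0,0,.12],Mg,v=.15); st('lift')
ptp(bore+[0,0,.056+.05],Mgb); st('above')
line(bore+[0,0,.056+.012],Mgb,v=.1); sleep(.2); st('hover'); print(observe()['joints'].round(2))
c=cam('wrist'); c2=cam('scene'); t=cam('top'); np.savez('s5.npz',P=pts(c2),**c2)
H=np.zeros((600,800,3),'uint8')
H[:420,:400]=c['pixels'][:,80:480,::-1];H[:400,400:]=cv2.resize(c2['pixels'][190:290,145:245,::-1],(400,400),interpolation=cv2.INTER_CUBIC)
H[420:,:180]=cv2.resize(t['pixels'][180:270,310:400,::-1],(180,180))
cv2.imwrite('pics/c5.png',H)
E
```

```text
j6 0.1542680047536162
lift 14.78 gp [0.4774 0.213  0.1691] F [-0.4  0.8 -3.5] M [-0.42  0.58  0.03] w 21.9 grip 40.0
above 16.12 gp [ 0.5209 -0.1395  0.1612] F [-0.9  0.1 -2.7] M [1.51 0.06 0.02] w 21.9 grip 40.0
hover 16.85 gp [ 0.5212 -0.1398  0.1245] F [ 0.2 -0.3 -3.3] M [1.54 0.05 0.01] w 21.4 grip 40.0
[-0.99  1.03  0.85  2.02  0.59  0.86 -0.8 ]
```

View pics/c5.png

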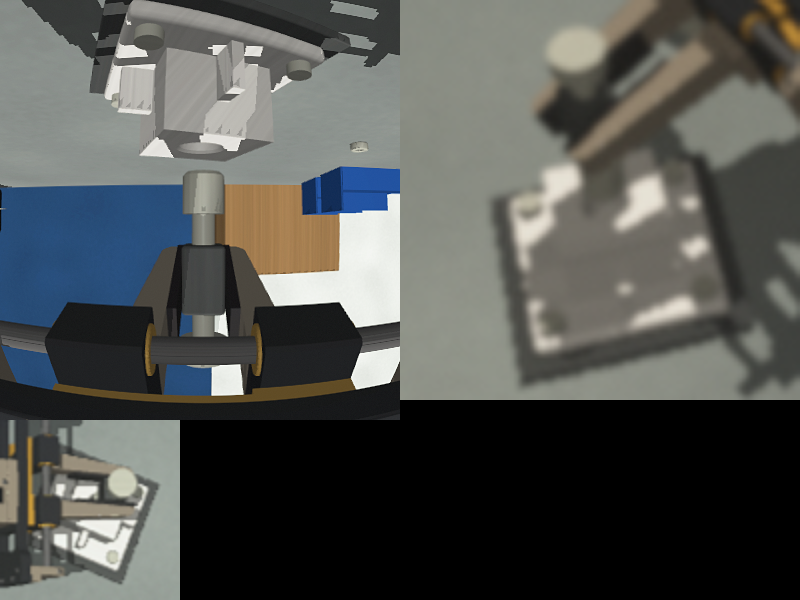

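The wrist view shows the gauge upright with the go head at (283,190) just above the bore at (281,148). The lateral offset is at most about 2 mm, so I'll insert under force control and correct from the contact forces.

```bash
python3 - <<'E'
from h import *
s0=observe()['wrist_force']
r=line(bore+[0,0,.056-.0215],Mgb,v=.03,max_force=7); st('contact %s'%r); print((observe()['wrist_force']-s0).round(1),'tip depth mm',((gp()-bore)[2]-.056)*1000)
sleep(.3); st()
E
```

```text
contact True 18.05 gp [ 0.5204 -0.1398  0.0913] F [-0.8  1.5  4.2] M [ 0.2   0.1  -0.02] w 22.0 grip 40.0
[-0.6  0.9  7.5] tip depth mm -20.69517674006317
 18.35 gp [ 0.5204 -0.1398  0.0913] F [0.3 2.5 6.6] M [0.04 0.03 0.1 ] w 21.8 grip 40.0
```

The go end is home: the tip is about 20 mm deep with only axial floor contact. I'll withdraw it and lay it back.

```bash
cat >> h.py <<'E'
rest2=rest+.0013*np.cross(K,a)
E
python3 - <<'E'
from h import *
g=gp()
line([g[0],g[1],bore[2]+.056+.05],Mgb,v=.12); st('out')
ptp(rest2+[0,0,.12],Mg); st('hover'); print(observe()['joints'].round(3))
line(rest2+[0,0,.03],Mg,v=.12); st('low'); print(observe()['joints'].round(3))
q=inverse_kinematics(tcp(rest2,Mg),quat(Mg)); print(q)
E
```

```text
out 19.1 gp [ 0.5203 -0.1395  0.1612] F [ 0.3  0.7 -3.5] M [1.56 0.08 0.03] w 21.5 grip 40.0
hover 20.44 gp [0.4766 0.2137 0.1689] F [ 0.7 -0.2 -2.7] M [-0.46  0.52 -0.04] w 21.7 grip 40.0
[-0.966  0.225  0.612  2.238 -0.58   0.452 -0.738]
low 21.34 gp [0.4775 0.2142 0.0799] F [ 0.5  1.  -2.4] M [-0.39  0.56 -0.03] w 21.5 grip 40.0
[-0.687  0.397  0.305  2.273 -0.981  0.264 -0.34 ]
[-0.55640142  0.45746007  0.15269791  2.27380613 -1.13849845  0.18472171
 -0.17012928]
```

```bash
python3 - <<'E'
from h import *
r=line(rest2-[0,0,.001],Mg,v=.06,max_force=5); st('placed %s'%r)
command_gripper(.55,40); st('open')
line(rest2+[0,0,.1],Mg,v=.2)
ptp(rest2+[0,0,.12],Mn); st('hover n')
s=observe(); c=cam('wrist'); c2=cam('top')
H=np.zeros((420,760,3),'uint8'); H[:,:420]=c['pixels'][:,70:490,::-1]; H[:320,420:740]=cv2.resize(c2['pixels'][200:280,150:230,::-1],(320,320)); cv2.imwrite('pics/c6.png',H)
E
```

```text
placed True 21.87 gp [0.4772 0.2149 0.0501] F [-2.1 -1.1  5.8] M [-0.14  0.33  0.05] w 21.6 grip 40.0
open 22.46 gp [0.4756 0.2141 0.0484] F [ 0.  -0.3 -1.1] M [-0.25  0.31 -0.01] w 50.7 grip 0.0
hover n 24.87 gp [0.4765 0.2145 0.1695] F [-0.3  0.6  0.5] M [ 0.54 -0.42  0.04] w 50.7 grip 0.0
```

View pics/c6.png

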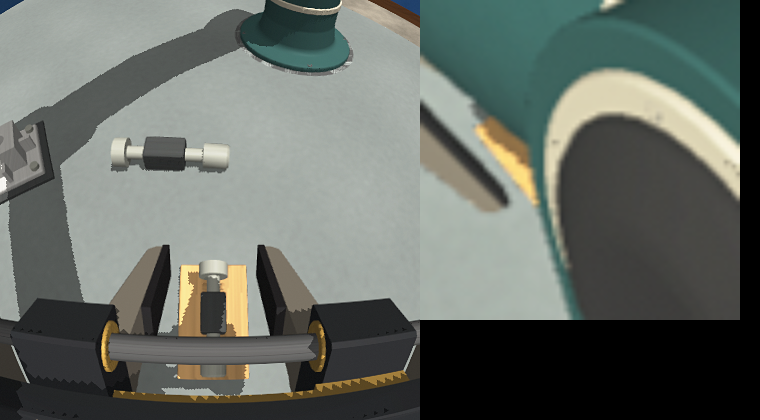

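The gauge is back in its rest, with the no-go head at (283,268) facing away along the fingers. Next is the opposite-tilt grasp and the no-go test.

```bash
python3 - <<'E'
from h import *
r=line(rest2,Mn,v=.12,max_force=12); st('down %s'%r); print(observe()['joints'].round(2))
if r: raise SystemExit
command_gripper(.1,40); st('grip')
line(rest2+[0,0,.12],Mn,v=.15); st('lift')
b=np.array([.5206,-.1397,.056])
ptp(b+[0,0,.046+.06],Mnb); st('above')
line(b+[0,0,.046+.012],Mnb,v=.1); sleep(.2); st('hover')
c=cam('wrist'); c2=cam('scene'); np.savez('w7.npz',**c)
H=np.zeros((420,760,3),'uint8'); H[:,:420]=c['pixels'][:,70:490,::-1]; H[:340,420:]=cv2.resize(c2['pixels'][190:290,145:245,::-1],(340,340)); cv2.imwrite('pics/c7.png',H)
E
```

```text
down False 26.12 gp [0.4775 0.2148 0.0507] F [0.2 0.3 0.6] M [ 0.54 -0.47  0.  ] w 50.8 grip 0.0
[-0.18  1.04 -0.63  1.44  0.5   1.65  1.34]
grip 26.66 gp [0.477  0.2148 0.0503] F [-0.6  0.6  2.2] M [ 0.5  -0.18 -0.18] w 21.7 grip 40.0
lift 27.61 gp [0.4768 0.2141 0.1691] F [ 0.5 -0.3 -3.5] M [ 0.85 -0.86  0.06] w 21.4 grip 40.0
above 29.6 gp [ 0.5207 -0.1389  0.1616] F [-0.1  0.1 -3.9] M [ 0.98 -0.54 -0.03] w 22.0 grip 40.0
hover 30.43 gp [ 0.521  -0.1397  0.1145] F [-0.5 -0.6 -3.2] M [ 0.98 -0.48  0.01] w 21.5 grip 40.0
```

View pics/c7.png

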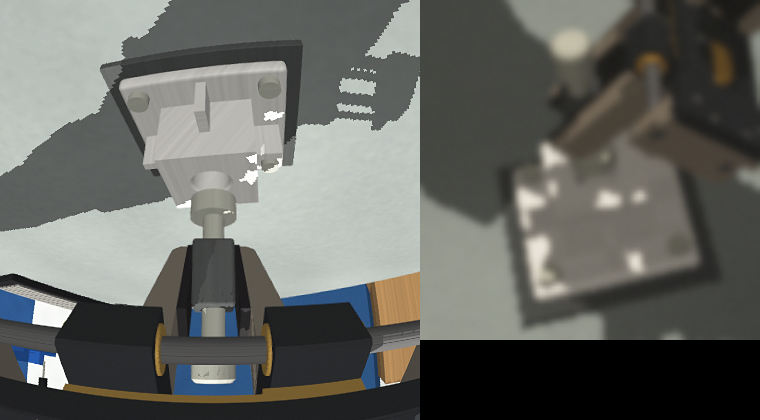

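The wrist view shows the gauge upright, with the no-go head at (283,205) directly over the bore at (281,180). I'll press lightly.

```bash
python3 - <<'E'
from h import *
b=np.array([.5206,-.1397,.056])
r=line(b+[0,0,.046-.006],Mnb,v=.02,max_force=5); st('touch %s'%r)
print('tip above mouth mm',(gp()[2]-.102)*1000)
for _ in range(4): sleep(.35); st()
E
```

```text
touch True 31.15 gp [ 0.5206 -0.1396  0.1026] F [0.6 1.2 4.7] M [ 0.22  0.01 -0.02] w 21.7 grip 40.0
tip above mouth mm 0.629888912003787
 31.5 gp [ 0.5206 -0.1396  0.1026] F [0.3 2.2 5.4] M [ 0.12  0.03 -0.01] w 21.6 grip 40.0
 31.85 gp [ 0.5206 -0.1396  0.1026] F [1.3 1.5 4.8] M [ 0.12  0.02 -0.01] w 21.9 grip 40.0
 32.2 gp [ 0.5206 -0.1397  0.1026] F [0.2 1.5 6.1] M [ 0.05  0.06 -0.  ] w 22.0 grip 40.0
 32.55 gp [ 0.5205 -0.1397  0.1026] F [1.  1.7 4.9] M [0.12 0.03 0.  ] w 21.6 grip 40.0
```

The no-go end was refused at the mouth, held for 1.4 s at about 9 N. I'll return it to the rest.

```bash
python3 - <<'E'
from h import *
line(np.array([.5206,-.1397,.056+.046+.06]),Mnb,v=.12)
ptp(rest2+[0,0,.12],Mn); st('hover')
line(rest2+[0,0,.02],Mn,v=.15)
r=line(rest2-[0,0,.001],Mn,v=.05,max_force=5); st('placed %s'%r)
command_gripper(.55,40); st('open')
line(rest2+[0,0,.12],Mn,v=.15)
M=Mn; s=observe()
move_j([-1.188,.468,-.012,1.603,.006,1.071,-.056]); sleep(.3); st('home')
c=cam('top'); c2=cam('scene'); np.savez('top1.npz',P=pts(c),**c)
H=np.zeros((420,800,3),'uint8'); H[:,:400]=cv2.resize(c['pixels'][195:285,145:235,::-1],(400,420)); H[:,400:]=cv2.resize(c2['pixels'][120:220,260:360,::-1],(400,420)); cv2.imwrite('pics/c8.png',H)
E
python3 m.py | grep -E "gauge|rest"
```

```text
hover 35.21 gp [0.4773 0.2139 0.1696] F [-0.6  1.1 -2.8] M [ 0.83 -0.82 -0.02] w 22.0 grip 40.0
placed True 36.45 gp [0.4768 0.2146 0.0502] F [-0.7  1.1  3.8] M [ 0.28 -0.12 -0.04] w 21.7 grip 40.0
open 37.04 gp [0.4768 0.2143 0.0494] F [ 0.5 -0.  -1. ] M [ 0.49 -0.46 -0.01] w 50.5 grip 0.0
home 39.89 gp [0.2689 0.5916 0.2331] F [-0.4  0.1 -0.1] M [ 0.02  0.03 -0.02] w 50.5 grip 0.0
gauge n 475 mean [0.4799833  0.21483365] dir [-0.74534345 -0.66668069] t -0.05386569056576158 0.048664354383706275 yaw -138.18860710664237
rest rect ((477.6907043457031, 213.75857543945312), (118.83775329589844, 69.42596435546875), 41.64225769042969)
```

View pics/c8.png

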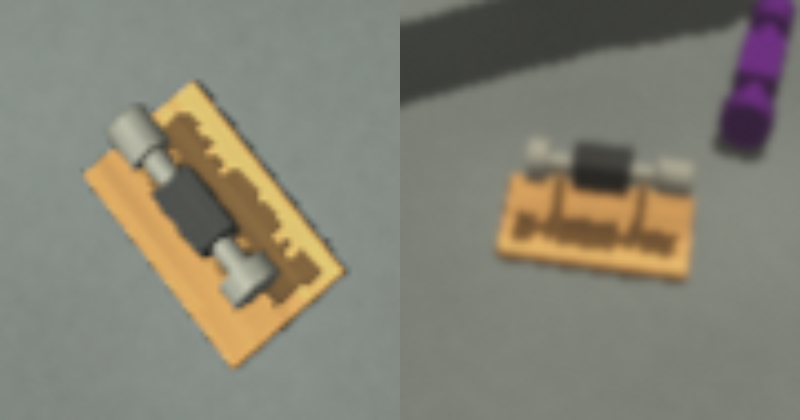

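The gauge lies level in its rest, within 1 mm of where it started, and the robot is clear. I'm handing the job in.

```bash
python3 -c "
from bench import *
print(job_done())"
```

```text
the job is handed in; nothing more can be done
None
```

The job is handed in after about 40 s: the go end went fully home (about 20 mm deep), the no-go end was refused at the mouth for 1.4 s at about 9 N, and the gauge is back in its rest. The first grasp closed on nothing because the fingertips sit 40 mm behind the stated TCP, so I corrected for that before continuing.

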